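# Half-turn the lamp's bayonet cap

## Task

Of the three grey caps lying on the cutting mat, take the one whose size fits the bayonet socket on top of the upright work lamp, lower it in with its two lugs through the two slots of the rim, press it down against the contact spring and twist it clockwise (seen from above) half way, so that its grip bar points at the two raised ribs on the rim, stopping short of the catch: it must never click. Finish right there, still firmly gripping the cap in its half-turned place. Leave the other caps and the other things on the bench where they are.

Things in the scene. Friction and masses are not known exactly. Their poses are not given: they have to be found in the camera images.
- lamp: Black work lamp body, fixed, open end up, tube 76 mm across, 75 mm high, in a low steel clamp (jaws 32 mm high, out to 61 mm along +y and -y, screw to 90 mm on +y). Origin: centre of its underside, 3 mm above the table, z up. Its top is a bayonet socket: aluminium rim 6 mm thick, bore 54 mm; two slots 16 mm wide in the rim at +x and -x, out to 66 mm across. Position and yaw vary.
- socket_floor (a point): Point on the socket's axis at the floor of the lug track, 60 mm above the lamp's origin. The track under the rim is 9 mm high. A cap with its lugs under the rim has its underside 0 to 3 mm above this point. From the slots lugs turn clockwise only (seen from above, towards negative yaw), at most 90 degrees.
- half_mark: The half-way direction: origin on the socket's axis, 75 mm above the lamp's origin; x points at one of the two raised aluminium ribs (12 x 5 x 4 mm, 35 mm from the axis, on top of the rim), 45 degrees clockwise of the lamp's x axis. The other rib is on the far side of the bore.
- catch_a (a joint): Sprung catch in the socket wall (in the small black housing outside it, 75 degrees clockwise of a slot); m pushed outward: 0 at rest, about 0.002 as a lug clicks past. A lug first touches it at about 63 degrees of turn and clicks at 75.
- catch_b (a joint): The other sprung catch, across the bore, same values.
- cap_mid: The cap that fits: grey plastic, plug 50 mm across, 22 mm high, two round lugs (10 mm across, 6 mm high) at its foot at +x and -x, 62 mm over the lugs; on top a grip bar 46 mm long along x, 14 mm thick along y, from 22 to 48 mm above the underside. Origin: centre of the underside, z up. Same after a half turn. About 60 g. Starts upright on the mat; the caps' places are shuffled.
- cap_small: Look-alike cap, too small: plug 40 mm across, 52 mm over the lugs, otherwise the same shape, heights and bar.
- cap_large: Look-alike cap, too large: plug 60 mm across, 72 mm over the lugs, otherwise the same shape, heights and bar.
- screwdriver: Bystander: screwdriver lying on the mat, along its x.
- tweezers: Bystander: steel tweezers, 120 mm long, lying on the mat along their x.
- glue_bottle: Bystander: white bottle, 36 mm across, 75 mm high. Origin: centre of its underside.
- paint_jar: Bystander: small amber jar, 40 mm across, 45 mm high. Origin: centre of its underside.
- tape_roll: Bystander: paper tape roll, 64 mm across, 18 mm high. Origin: centre of its underside.
- sleeve: Bystander: small grey flanged sleeve standing upright among the caps, 26 mm across, 34 mm high. Origin: centre of its underside.
- contact (a joint): Brass contact post, 16 mm across, on a spring in the middle of the bore; m pressed down, 0 when free (top 12 mm above the socket floor). Pressing takes 2 N at first, 4 N at the floor, so a cap let go before it is twisted comes back up.
Mind the look-alikes: they are no part of the job. Leave any black or green look-alike of the cap_mid alone.

How it is judged:
By the outcome, as a careful person would: the job done as asked, in the order asked, and still so for the second after the job is handed in, while the arm keeps its last pose, push and grip.
It also fails if it takes over 38 s, if anything falls off the work surface, if the arm or the gripper's body presses on something with over 40 N, if the wrist force passes 120 N, or if a joint passes its speed limit or range.

## Robot

A 7-joint arm with a two-finger parallel gripper is mounted at the origin on the work surface. World frame = base frame: x ahead of the robot, y to its left, z up, the work surface at z = 0. Lengths are in m, angles in degrees, forces in N, time in s.
With the tool pointing down it reaches from about 0.425 to 0.95 m from the base axis. Payload 16.7 kg.
Tool frame: the origin (TCP) lies on the centre line of the jaws, within the pads' length; the fingertips stand 25 mm ahead of it and the grasp point (between the pads) lies 6 mm ahead of it; z points along the fingers, y is the direction in which the jaws open and shut (so a half turn about z gives the same grasp; the last joint's range is limited). The gripper opens to 94 mm and grips with 3 to 60 N. Pads are 16 mm wide; open, the fingers measure 119 mm over their backs; the gripper's body (75 mm by 177 mm) begins 78 mm behind the grasp point.
Start: joints at [61.736, 24.414, 4.234, 92.017, -1.954, 63.644, -3.845], TCP at [0.227, -0.635, 0.23] pointing down, gripper open.
Joint ranges: [-163.25, 163.25], [-28.42, 122.38], [-70.27, 78.77], [12.13, 141.07], [-58.53, 238.53], [9.26, 117.41], [-156.51, 156.51]. Speed limits (degrees/s): [108.29, 108.29, 136.94, 136.94, 172.46, 172.46, 172.46].

## Interface

Orientations are given as [roll, pitch, yaw] about the fixed x, y, z axes, in that order (R = Rz(yaw) Ry(pitch) Rx(roll)).
In Python, from station import env gives the robot as it stands.
- The arm moves only by the tool play_rows, never from a script. Its argument "plan" is a list of rows, each an object with "jaw": the closure in counts, from 0 (fully open) to 255 (shut); "dp": the shift along the world's x, y, z in mm, a list of three; "turn": the turn about the world's z in degrees. In form: [{"jaw": jaw, "dp": [tx, ty, tz], "turn": turn}, ...]. A call has 1 to 12 rows; each row is the pose to reach, as a shift and turn from the pose measured when the call began; what a row does not reach only later rows make up. A row lasts 1/12 s, in which the tool goes at most 41.7 mm and 7.16 degrees, less where a joint would pass 70% of its speed; a pose out of reach is approached as far as the arm can. A call with a gripper value outside its range is refused whole. The fingers move at their own pace and stop on an object; "force" is the grip in N (left out, the last holds). Time passes only in rows, so rows that repeat a pose let the fingers close. It gives the time, the measured TCP pose, the force and the opening at its end, in the units of the state.
- env.state(): the state, without advancing time (a new reading comes with each control period).
- env.snapshot(name): name is "scene" or "top"; returns a dict with "frame" (384x512x3 uint8, red, green, blue), "fovy" (degrees; the focal length in pixels is half the picture's height over the tangent of half this angle, whatever the lens; pixels are square), "cx", "cy" (the principal point, pixels), "world_to_cam" (4x4, takes a point from world to camera coordinates). Camera axes: x right, y up, looking along -z (the intrinsics and any distortion apply to the point x, -y, -z); pixel columns grow to the right and rows downward; lengths in m; the calibration is good to about 2 mm. A picture is of the moment at which its call begins. There is no depth.
- env.hand_in(): hands the job in, once; it reports no verdict.
The state is a dict: "t": time; "qpos": joint angles; "qd": joint speeds; "joint_torque": joint torques, N m; "tool_pos": TCP position; "tool_rot": TCP orientation; "force": force on the tool from outside, world axes, zero at the start; "moment": the same for the moment, N m; "width": finger opening in m.
Only numpy, scipy, OpenCV 4.12 (cv2) and the standard library are available. Lean on these libraries where they do the work, as an engineer would, in place of code of your own. Each camera call takes 0.05 s, during which the arm holds its last target. There are 200 camera calls.

## Working session

There is one attempt and no reset: what is moved stays moved. The work goes in short steps, Python scripts to look and compute and a tool call to move; the robot and the scene stay as the last step left them, time stands still between calls to the robot, and variables do not carry over. Pictures are saved under pics/ and viewed, about 8 in all and at most 12, crops included, and the job is handed in when it is done.

Besides the shell and the picture viewer there is one more tool, called after "Request:" in YAML: its name, and indented under it one key for each argument. play_rows: Moves the arm, as the interface text tells. Its arguments: {"type":"object","properties":{"plan":{"type":"array"},"force":{"type":"number"}},"required":["plan"]}

```bash
mkdir -p pics; ls; python3 - <<'E'
from station import env
import cv2,pickle
for n in("scene","top"):
    s=env.snapshot(n); pickle.dump(s,open(f"pics/{n}0.pkl","wb"))
    cv2.imwrite(f"pics/{n}0.png",cv2.cvtColor(s["frame"],cv2.COLOR_RGB2BGR))
    print({k:v for k,v in s.items() if k!="frame"})
print(env.state())
E
```

```text
pics
{'fovy': 54.48938308926918, 'cx': 252.8117725471994, 'cy': 190.2323515573099, 'world_to_cam': array([[ 0.83708844,  0.54675408,  0.01851838, -0.40424739],
       [-0.32535957,  0.47034645,  0.82031419,  0.09734142],
       [ 0.43980007, -0.69270066,  0.57161324, -1.26462189],
       [ 0.        ,  0.        ,  0.        ,  1.        ]])}
{'fovy': 45.952139229583636, 'cx': 255.93595532935242, 'cy': 194.83841648953228, 'world_to_cam': array([[-0.02742152, -0.99952249, -0.01424271,  0.02932816],
       [ 0.99920203, -0.02782109,  0.0286583 , -0.47861952],
       [-0.02904087, -0.01344549,  0.99948779, -1.15594416],
       [ 0.        ,  0.        ,  0.        ,  1.        ]])}
{'t': 0.1, 'qpos': array([61.73698276, 24.44686447,  4.23210887, 92.04771496, -1.95268691,
       63.64696411, -3.84368923]), 'qd': array([-0.05213574, -0.04087063, -0.00991566, -0.06192094,  0.05858941,
        0.22191618, -0.09281528]), 'joint_torque': array([ 7.31173146e-03, -9.37460589e+01,  3.67600031e+00, -4.55042517e+01,
       -4.87792294e-02,  1.68276782e-02,  2.23928600e-05]), 'tool_pos': array([ 0.22734293, -0.63515688,  0.22984333]), 'tool_rot': array([-1.79930887e+02,  6.14376936e-03,  1.96962625e+01]), 'force': array([-0.10823449,  0.43955856,  0.83245737]), 'moment': array([-0.01853969, -0.05121362, -0.00879518]), 'width': 0.09401971535175457}
```

View pics/scene0.png

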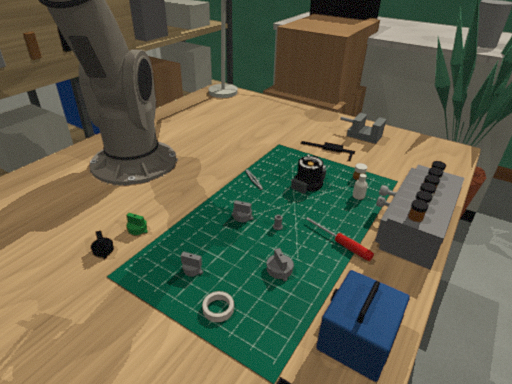

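View pics/top0.png

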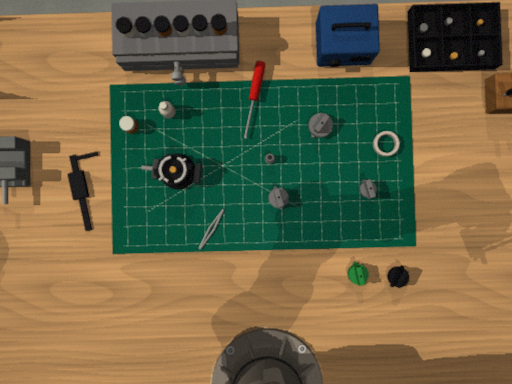

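The scene view shows the grey caps at about (242,212), (192,264) and (280,264). In the top view they are at (279,198), (369,189) and (320,125). The lamp is at (175,171) in top and (311,172) in scene. The lookalikes I could confuse with the cap are the grey sleeve at top (269,158), the green cap at (358,274) and the black cap at (398,277). Next I'll measure the three caps and check them in one close crop.

```bash
cat > h.py <<'E'
import numpy as np,cv2,pickle
def ray(s,u,v,z):
    f=192/np.tan(np.radians(s["fovy"]/2)); W=s["world_to_cam"]; R=W[:3,:3]; c=-R.T@W[:3,3]
    d=R.T@np.array([(u-s["cx"])/f,-(v-s["cy"])/f,-1.])
    return c+d*(z-c[2])/d[2]
def proj(s,p):
    f=192/np.tan(np.radians(s["fovy"]/2)); q=s["world_to_cam"]@np.append(p,1)
    return np.array([s["cx"]+f*q[0]/-q[2], s["cy"]-f*q[1]/-q[2]])
E
python3 - <<'E'
from h import *
s=pickle.load(open("pics/top0.pkl","rb")); im=s["frame"]
hsv=cv2.cvtColor(im,cv2.COLOR_RGB2HSV)
for (u,v) in((320,125),(279,198),(369,189)):
    w=im[v-18:v+19,u-18:u+19].astype(int); m=((w.max(2)-w.min(2)<25)&(w.max(2)>60)).astype(np.uint8)
    n,l,st,c=cv2.connectedComponentsWithStats(m); k=1+np.argmax(st[1:,4]); 
    ct=max(cv2.findContours((l==k).astype(np.uint8),0,1)[0],key=cv2.contourArea)
    cc=c[k]+[u-18,v-18]; print((u,v),st[k],cc,cv2.minAreaRect(ct),ray(s,*cc,0.02))
b=cv2.cvtColor(im,cv2.COLOR_RGB2BGR)
t=[cv2.resize(b[v-24:v+24,u-24:u+24],(390,290*390//390+100),interpolation=cv2.INTER_CUBIC)[:290] if 0 else cv2.resize(b[v-24:v+24,u-24:u+24],(290,290),interpolation=cv2.INTER_CUBIC) for u,v in((320,125),(279,198),(369,189),(175,171))]
cv2.imwrite("pics/crop1.png",np.vstack([np.hstack(t[:2]),np.hstack(t[2:])]))
E
```

```text
(320, 125) [  6   6  25  25 484] [319.81818182 124.88016529] ((18.0, 18.0), (24.0, 24.0), 90.0) [ 0.65245043 -0.15155167  0.02      ]
(279, 198) [  7   6  20  24 306] [277.28104575 197.01633987] ((16.011837005615234, 16.671598434448242), (17.923078536987305, 19.846155166625977), 22.61986541748047) [ 0.47183681 -0.03807839  0.02      ]
(369, 189) [  8   8  18  20 265] [367.47169811 188.62264151] ((16.5, 17.5), (19.0, 17.0), 90.0) [ 0.48674855 -0.26681236  0.02      ]
```

View pics/crop1.png

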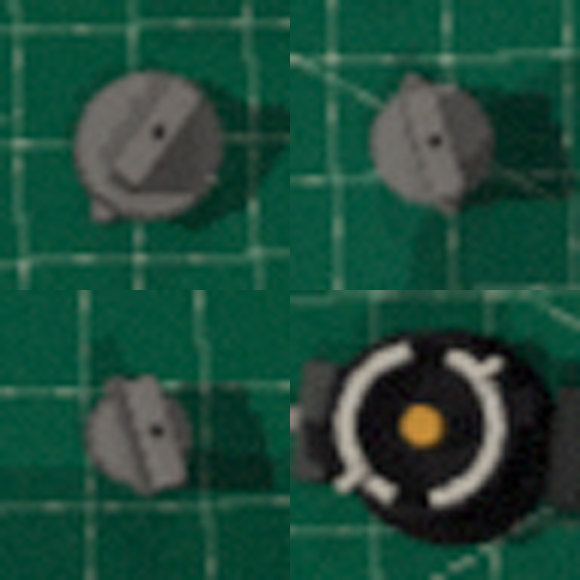

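The cap diameters in the crop are about 24 px (top-left, large), 20 px (top-right, mid, 50 mm) and 17 px (bottom-left, small). I choose the mid one at top pixel (279,198). The lamp's slots are at the top and bottom of the rim, and its ribs are at upper right and lower left. Now the precise numbers.

```bash
cat >> h.py <<'E'
def circ(P):
    A=np.c_[2*P,np.ones(len(P))]; x=np.linalg.lstsq(A,(P**2).sum(1),rcond=None)[0]; return x[:2],np.sqrt(x[2]+x[:2]@x[:2])
E
python3 - <<'E'
from h import *
s=pickle.load(open("pics/top0.pkl","rb")); b=s["frame"]; K=6
def up(u,v,r): return cv2.resize(b[v-r:v+r,u-r:u+r],None,fx=K,fy=K,interpolation=cv2.INTER_CUBIC).astype(int)
def full(P,u,v,r): return (np.asarray(P)+.5)/K-.5+[u-r,v-r]
def comps(m,a=30):
    n,l,st,c=cv2.connectedComponentsWithStats(m.astype(np.uint8)); return [(st[i,4],c[i],np.argwhere(l==i)[:,::-1]) for i in range(1,n) if st[i,4]>a]
# lamp
u,v,r=175,171,24; w=up(u,v,r)
m=(w.min(2)>110)&(w.max(2)-w.min(2)<50)
for a,c,P in comps(m,300):
    Q=np.array([ray(s,*q,.078)[:2] for q in full(P,u,v,r)]); print("ring part",a,full(c,u,v,r),Q.mean(0))
cs=[x for x in comps(m,300)]; P=np.vstack([x[2] for x in cs if 8<abs(x[1][0]-144)*0+9])
Q=np.array([ray(s,*q,.078)[:2] for q in full(P,u,v,r)])
c0=Q.mean(0)
for i in range(6):
    d=np.linalg.norm(Q-c0,axis=1); c0,R=circ(Q[(d>.024)&(d<.035)])
print("rim centre",c0,R)
ang=np.degrees(np.arctan2(*(Q-c0).T[::-1])); d=np.linalg.norm(Q-c0,axis=1)
h,_=np.histogram(ang[(d>.027)&(d<.033)],np.arange(-180,181,5)); print("gaps",[(-180+5*i,int(x)) for i,x in enumerate(h)])
for lo in(-90,90):
    k=(d>.0345)&(d<.042)&(abs((ang-lo+180)%360-180)<80); print("rib",k.sum(),np.degrees(np.arctan2(*(Q[k].mean(0)-c0)[::-1])))
mo=(w[...,0]-w[...,2]>70)
for a,c,P in comps(mo,60): print("contact",a,ray(s,*full(c,u,v,r),.075))
# cap
u,v,r=279,198,24; w=up(u,v,r); m=(w.max(2)-w.min(2)<30)&(w.max(2)>60)
a,c,P=max(comps(m),key=lambda x:x[0]); e=P
ct=max(cv2.findContours(m.astype(np.uint8),0,1)[0],key=cv2.contourArea)[:,0]
T=np.array([ray(s,*q,.024)[:2] for q in full(ct,u,v,r)]); c1=T.mean(0)
for i in range(8):
    d=np.linalg.norm(T-c1,axis=1); c1,R=circ(T[abs(d-np.median(d))<.0025])
print("cap plug",c1,R)
br=(w.sum(2)); g=m&(w.max(2)>np.percentile(w.max(2)[m],72))
a,c,P=max(comps(g),key=lambda x:x[0]); T=np.array([ray(s,*q,.050)[:2] for q in full(P,u,v,r)]).astype(np.float32)
print("bar",T.mean(0),cv2.minAreaRect(T*1000))
_,_,V=np.linalg.svd(T-T.mean(0)); print(np.degrees(np.arctan2(V[0,1],V[0,0])))
dk=full([[144,140]],u,v,r)[0]; print("dot",ray(s,*dk,.050))
E
```

```text
ring part 2771 [162.10871527 166.69899555] [0.55170425 0.24054244]
ring part 3186 [181.47776732 169.32130153] [0.54399444 0.19366147]
ring part 385 [165.43744589 179.3495671 ] [0.52078054 0.23312384]
rim centre [0.54571799 0.21652964] 0.030405236087154515
gaps [(-180, 0), (-175, 36), (-170, 93), (-165, 92), (-160, 97), (-155, 93), (-150, 97), (-145, 96), (-140, 91), (-135, 93), (-130, 94), (-125, 93), (-120, 96), (-115, 93), (-110, 94), (-105, 95), (-100, 94), (-95, 100), (-90, 95), (-85, 95), (-80, 95), (-75, 95), (-70, 90), (-65, 95), (-60, 85), (-55, 93), (-50, 93), (-45, 89), (-40, 92), (-35, 91), (-30, 81), (-25, 12), (-20, 0), (-15, 0), (-10, 0), (-5, 0), (0, 0), (5, 29), (10, 92), (15, 96), (20, 96), (25, 96), (30, 95), (35, 93), (40, 91), (45, 96), (50, 96), (55, 97), (60, 95), (65, 97), (70, 97), (75, 94), (80, 97), (85, 93), (90, 100), (95, 95), (100, 95), (105, 96), (110, 97), (115, 92), (120, 94), (125, 80), (130, 14), (135, 69), (140, 93), (145, 94), (150, 94), (155, 24), (160, 0), (165, 0), (170, 0), (175, 0)]
rib 177 -51.54315695664733
rib 204 126.17842374551768
contact 1302 [0.54567821 0.21633972 0.075     ]
cap plug [ 0.47128952 -0.03920852] 0.025396429670086786
bar [ 0.4680361  -0.02304553] ((467.6447448730469, -21.685924530029297), (35.07618713378906, 13.6631441116333), 8.663365364074707)
-173.65279
dot [ 0.47130571 -0.04029502  0.05      ]
```

Request:
play_rows:
  plan:
    - {"jaw": 0, "dp": [40, 100, 0], "turn": -4}
    - {"jaw": 0, "dp": [80, 200, 0], "turn": -8}
    - {"jaw": 0, "dp": [244, 595, -30], "turn": -8}
    - {"jaw": 0, "dp": [244, 595, -30], "turn": -8}
    - {"jaw": 0, "dp": [244, 595, -30], "turn": -8}
    - {"jaw": 0, "dp": [244, 595, -30], "turn": -8}
    - {"jaw": 0, "dp": [244, 595, -30], "turn": -8}
    - {"jaw": 0, "dp": [244, 595, -30], "turn": -8}
    - {"jaw": 0, "dp": [244, 595, -30], "turn": -8}
    - {"jaw": 0, "dp": [244, 595, -30], "turn": -8}
    - {"jaw": 0, "dp": [244, 595, -30], "turn": -8}
    - {"jaw": 0, "dp": [244, 595, -30], "turn": -8}

```text
t: 1.1
tool_pos: [0.4167, -0.1713, 0.2076]
tool_rot: [-179.9, -0.0, 11.7]
force: [2.0, -1.8, 0.3]
width: 0.0941
```

Request:
play_rows:
  plan:
    - {"jaw": 0, "dp": [55, 131, -20], "turn": 0}
    - {"jaw": 0, "dp": [55, 131, -50], "turn": 0}
    - {"jaw": 0, "dp": [55, 131, -80], "turn": 0}
    - {"jaw": 0, "dp": [55, 131, -108], "turn": 0}
    - {"jaw": 0, "dp": [55, 131, -108], "turn": 0}
    - {"jaw": 0, "dp": [55, 131, -108], "turn": 0}
    - {"jaw": 0, "dp": [55, 131, -108], "turn": 0}
    - {"jaw": 0, "dp": [55, 131, -108], "turn": 0}

```text
t: 1.77
tool_pos: [0.4719, -0.0411, 0.1004]
tool_rot: [-180.0, -0.0, 11.7]
force: [0.8, -0.2, 1.0]
width: 0.0935
```

```bash
python3 - <<'E'
from station import env
import cv2,pickle,numpy as np
c=[]
for n,(u,v) in(("scene",(245,205)),("top",(279,198))):
    s=env.snapshot(n); pickle.dump(s,open(f"pics/{n}1.pkl","wb")); r=40
    c.append(cv2.resize(cv2.cvtColor(s["frame"],cv2.COLOR_RGB2BGR)[v-r:v+r,u-r:u+r],(400,400),interpolation=cv2.INTER_CUBIC))
cv2.imwrite("pics/g1.png",np.hstack(c))
E
```

```text
(no output)
```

View pics/g1.png

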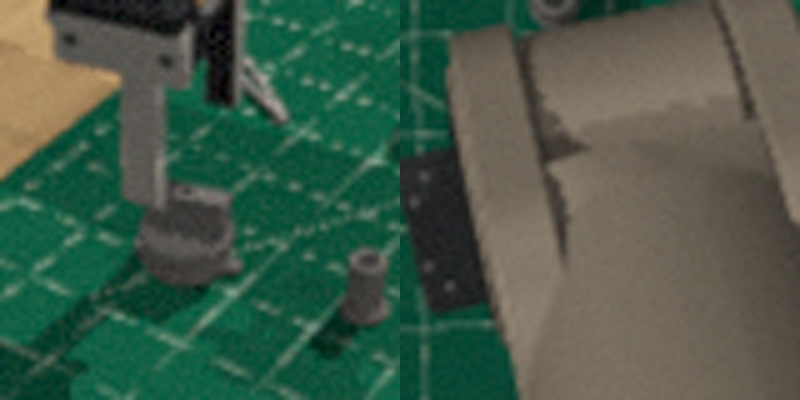

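The crop shows one finger at (145,150) and the other at (225,70), on either side of the cap's bar at (200,200). I'll go down and close.

Request:
play_rows:
  plan:
    - {"jaw": 0, "dp": [0, 1, -25], "turn": 0}
    - {"jaw": 0, "dp": [0, 1, -47], "turn": 0}
    - {"jaw": 0, "dp": [0, 1, -47], "turn": 0}
    - {"jaw": 140, "dp": [0, 1, -47], "turn": 0}
    - {"jaw": 255, "dp": [0, 1, -47], "turn": 0}
    - {"jaw": 255, "dp": [0, 1, -47], "turn": 0}
    - {"jaw": 255, "dp": [0, 1, -47], "turn": 0}
    - {"jaw": 255, "dp": [0, 1, -47], "turn": 0}
    - {"jaw": 255, "dp": [0, 1, -47], "turn": 0}
  force: 40

```text
t: 2.62
tool_pos: [0.4725, -0.0405, 0.0545]
tool_rot: [180.0, -0.1, 11.6]
force: [-0.6, 0.5, -0.4]
width: 0.0576
```

Request:
play_rows:
  plan:
    - {"jaw": 255, "dp": [0, 0, -1], "turn": 0}
    - {"jaw": 255, "dp": [0, 0, -1], "turn": 0}
    - {"jaw": 255, "dp": [0, 0, -1], "turn": 0}
    - {"jaw": 255, "dp": [0, 0, -1], "turn": 0}
    - {"jaw": 255, "dp": [0, 0, -1], "turn": 0}
    - {"jaw": 255, "dp": [0, 0, -1], "turn": 0}
    - {"jaw": 255, "dp": [0, 0, -1], "turn": 0}
    - {"jaw": 255, "dp": [0, 0, -1], "turn": 0}

```text
t: 3.28
tool_pos: [0.4725, -0.0405, 0.0535]
tool_rot: [180.0, -0.1, 11.6]
force: [-0.7, 0.3, -0.6]
width: 0.0138
```

Request:
play_rows:
  plan:
    - {"jaw": 255, "dp": [0, 0, 35], "turn": 0}
    - {"jaw": 255, "dp": [0, 0, 70], "turn": 0}
    - {"jaw": 255, "dp": [12, 40, 100], "turn": -4}
    - {"jaw": 255, "dp": [24, 80, 107], "turn": -8}
    - {"jaw": 255, "dp": [36, 120, 107], "turn": -14}
    - {"jaw": 255, "dp": [48, 160, 107], "turn": -19.6}
    - {"jaw": 255, "dp": [60, 200, 107], "turn": -19.6}
    - {"jaw": 255, "dp": [74, 256, 107], "turn": -19.6}
    - {"jaw": 255, "dp": [74, 256, 107], "turn": -19.6}
    - {"jaw": 255, "dp": [74, 256, 107], "turn": -19.6}
    - {"jaw": 255, "dp": [74, 256, 107], "turn": -19.6}
    - {"jaw": 255, "dp": [74, 256, 107], "turn": -19.6}

```text
t: 4.28
tool_pos: [0.5462, 0.2149, 0.1601]
tool_rot: [179.9, -0.1, -8.0]
force: [-0.5, 0.7, -0.8]
width: 0.0135
```

```bash
python3 - <<'E'
from station import env
import cv2,pickle,numpy as np
c=[]
for n,(u,v) in(("scene",(311,155)),("top",(175,171))):
    s=env.snapshot(n); pickle.dump(s,open(f"pics/{n}2.pkl","wb")); r=40
    c.append(cv2.resize(cv2.cvtColor(s["frame"],cv2.COLOR_RGB2BGR)[v-r:v+r,u-r:u+r],(400,400),interpolation=cv2.INTER_CUBIC))
cv2.imwrite("pics/g2.png",np.hstack(c))
x=env.state(); print(x['qpos'],x['tool_pos'],x['force'])
E
```

```text
[ -10.62069724   21.80047291  -21.31022319  106.40509184    9.83348095
   53.49301686 -134.5080097 ] [0.54647969 0.21404999 0.16038237] [ 0.05058098  0.0383921  -1.38368394]
```

View pics/g2.png

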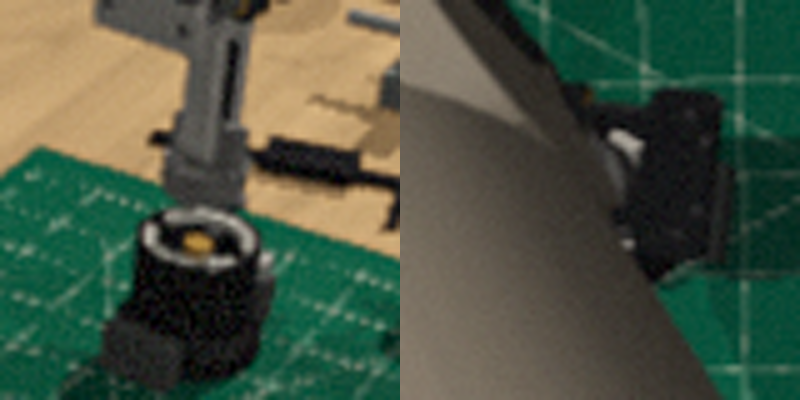

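The cap is held above the socket at (205,170) in the left half, with the ring at (200,240). Joint 7 is at -134.5, so a further clockwise twist would probably hit its limit. The cap is the same after a half turn, so I'll rotate it the other way by 180 first and watch joint 7.

Request:
play_rows:
  plan:
    - {"jaw": 255, "dp": [0, 0, 0], "turn": 7}
    - {"jaw": 255, "dp": [0, 0, 0], "turn": 14}
    - {"jaw": 255, "dp": [0, 0, 0], "turn": 21}
    - {"jaw": 255, "dp": [0, 0, 0], "turn": 28}
    - {"jaw": 255, "dp": [0, 0, 0], "turn": 35}
    - {"jaw": 255, "dp": [0, 0, 0], "turn": 42}
    - {"jaw": 255, "dp": [0, 0, 0], "turn": 49}
    - {"jaw": 255, "dp": [0, 0, 0], "turn": 56}
    - {"jaw": 255, "dp": [0, 0, 0], "turn": 63}
    - {"jaw": 255, "dp": [0, 0, 0], "turn": 70}
    - {"jaw": 255, "dp": [0, 0, 0], "turn": 77}
    - {"jaw": 255, "dp": [0, 0, 0], "turn": 84}

```text
t: 5.38
tool_pos: [0.5466, 0.2125, 0.1605]
tool_rot: [179.9, -0.1, 76.1]
force: [0.5, 0.1, -0.4]
width: 0.0135
```

```bash
python3 -c "
from station import env
x=env.state(); print(x['qpos'],x['tool_pos'],x['tool_rot'],x['t'])"
```

```text
[  3.0586879   24.84025418 -38.71832716 105.69157864  18.53015819
  55.73975184 -57.48732406] [0.54661772 0.21252941 0.16051246] [ 1.79910419e+02 -1.04274705e-01  7.61383976e+01] 5.3833
```

Request:
play_rows:
  plan:
    - {"jaw": 255, "dp": [-2, 3, 0], "turn": 7}
    - {"jaw": 255, "dp": [-2, 3, 0], "turn": 14}
    - {"jaw": 255, "dp": [-2, 3, 0], "turn": 21}
    - {"jaw": 255, "dp": [-2, 3, 0], "turn": 28}
    - {"jaw": 255, "dp": [-2, 3, 0], "turn": 35}
    - {"jaw": 255, "dp": [-2, 3, 0], "turn": 42}
    - {"jaw": 255, "dp": [-2, 3, 0], "turn": 49}
    - {"jaw": 255, "dp": [-2, 3, 0], "turn": 56}
    - {"jaw": 255, "dp": [-2, 3, 0], "turn": 63}
    - {"jaw": 255, "dp": [-2, 3, 0], "turn": 70}
    - {"jaw": 255, "dp": [-2, 3, 0], "turn": 77}
    - {"jaw": 255, "dp": [-2, 3, 0], "turn": 84}

```text
t: 6.38
tool_pos: [0.5448, 0.2139, 0.1606]
tool_rot: [180.0, -0.1, 160.4]
force: [-0.2, -0.8, -0.1]
width: 0.0138
```

Request:
play_rows:
  plan:
    - {"jaw": 255, "dp": [0, 0, -10], "turn": 6}
    - {"jaw": 255, "dp": [0, 0, -20], "turn": 12}
    - {"jaw": 255, "dp": [0, 0, -20], "turn": 12}
    - {"jaw": 255, "dp": [0, 0, -20], "turn": 12}

```text
t: 6.72
tool_pos: [0.5447, 0.2127, 0.1403]
tool_rot: [180.0, -0.1, 172.1]
force: [0.2, 0.3, -0.7]
width: 0.0143
```

```bash
python3 - <<'E'
from station import env
import cv2,pickle,numpy as np
x=env.state(); print(x['qpos'],x['tool_pos'],x['tool_rot'],x['force'])
c=[]
for n,(u,v) in(("scene",(311,160)),("top",(175,171))):
    s=env.snapshot(n); pickle.dump(s,open(f"pics/{n}3.pkl","wb")); r=32
    c.append(cv2.resize(cv2.cvtColor(s["frame"],cv2.COLOR_RGB2BGR)[v-r:v+r,u-r:u+r],(400,400),interpolation=cv2.INTER_CUBIC))
cv2.imwrite("pics/g3.png",np.hstack(c))
E
```

```text
[ 16.58296794  33.53771029 -58.85355387 105.92664347  33.0559379
  59.81012554  26.47885106] [0.54471976 0.21273409 0.14033456] [ 1.79990446e+02 -1.15685852e-01  1.72113234e+02] [ 0.22972911  0.27631492 -0.69481691]
```

View pics/g3.png

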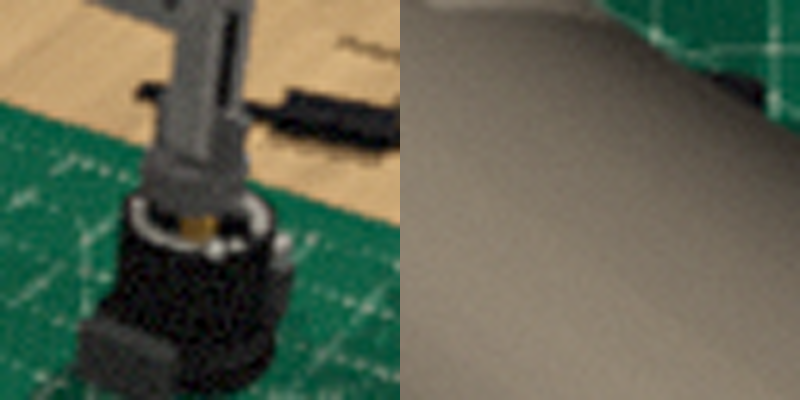

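The cap hovers over the bore: the plug spans crop x≈145–247 and the rim ring x≈130–275. The tool's y is about 3 mm short of the target. I'll compare the cap axis with the lamp axis in the scene view.

```bash
python3 - <<'E'
from h import *
s=pickle.load(open("pics/scene3.pkl","rb")); s0=pickle.load(open("pics/scene0.pkl","rb"))
for z in(.0885,.1105,.0995): print("pred cap axis",z,proj(s,[.5455,.2126,z]))
for z in(.078,.06,.05): print("pred lamp axis",z,proj(s,[.5457,.2164,z]), "edge halfwidth px",.038*373/1.2)
im=s["frame"].astype(int)
print("cap rows: sum rgb / sat")
for v in range(150,161): print(v,[f"{im[v,u].max()}/{im[v,u].max()-im[v,u].min()}" for u in range(297,325)])
b=s0["frame"].astype(int)
print("lamp rows")
for v in range(170,182,2): print(v,[int(b[v,u].max()) for u in range(292,330)])
m=((b.min(2)>110)&(b.max(2)-b.min(2)<60))[150:185,290:335]
for r in range(m.shape[0]):
    if m[r].any(): print(r+150,''.join('#' if x else '.' for x in m[r]))
E
```

```text
pred cap axis 0.0885 [309.42628451 159.4912202 ]
pred cap axis 0.1105 [310.20537383 153.07370418]
pred cap axis 0.0995 [309.81363264 156.30055544]
pred lamp axis 0.078 [309.67478762 161.99775622] edge halfwidth px 11.811666666666667
pred lamp axis 0.06 [309.05266848 167.08118771] edge halfwidth px 11.811666666666667
pred lamp axis 0.05 [308.71187398 169.86587224] edge halfwidth px 11.811666666666667
cap rows: sum rgb / sat
150 ['95/43', '106/30', '139/49', '181/78', '188/82', '185/70', '126/42', '61/9', '70/3', '86/9', '89/4', '92/6', '85/8', '98/8', '101/8', '78/8', '58/6', '49/2', '53/5', '66/3', '68/9', '149/60', '207/86', '206/84', '183/81', '158/70', '142/70', '134/59']
151 ['91/84', '96/74', '98/51', '100/37', '111/31', '124/25', '101/19', '65/5', '66/3', '78/9', '82/8', '84/7', '84/8', '100/6', '99/6', '72/8', '57/4', '56/6', '54/4', '58/3', '74/15', '167/66', '202/86', '188/83', '193/81', '178/78', '166/75', '168/75']
152 ['96/86', '93/89', '88/88', '89/89', '83/62', '81/11', '72/2', '78/3', '73/5', '73/4', '65/1', '71/6', '78/6', '91/7', '101/9', '80/9', '53/4', '56/4', '59/
[... 2995 characters left out ...]

155 ..................##.........................
156 ..................#..........................
157 ...............#....###......................
158 ..............###.....#####..................
159 ..........................###................
160 ..........##...............####..............
161 ..........##................####.............
162 ..........##.................###.............
163 ..........###................###.............
164 ...........###................##.............
165 ............###...................#..........
166 ..#..........######...##..#......###..#......
167 ................############.....##..........
168 .......................##....................
```

```bash
python3 - <<'E'
from h import *
s=pickle.load(open("pics/scene0.pkl","rb")); K=6
u,v,r=311,164,20
w=cv2.resize(s["frame"][v-r:v+r,u-r:u+r],None,fx=K,fy=K,interpolation=cv2.INTER_CUBIC).astype(int)
F=lambda P:(np.asarray(P)+.5)/K-.5+[u-r,v-r]
P=np.argwhere((w[...,0]-w[...,2]>60))[:,::-1]; P=P[np.linalg.norm(P-[120,120],axis=1)<50]
c=F(P.mean(0)); print("brass",len(P),c,ray(s,*c,.074))
m=((w.min(2)>105)&(w.max(2)-w.min(2)<60)); P=F(np.argwhere(m)[:,::-1])
Q=np.array([ray(s,*p,.078)[:2] for p in P]); c0=np.array([.5457,.2164])
for i in range(10):
    d=np.linalg.norm(Q-c0,axis=1); k=(d>.023)&(d<.036); c0,R=circ(Q[k])
print("rim",c0,R,k.sum())
t=pickle.load(open("pics/top0.pkl","rb"))
# initial cap in both: blob silhouettes midline
u,v,r=242,212,16
w=s["frame"][v-r:v+r,u-r:u+r].astype(int)
for y in range(r*2): print(y+v-r,''.join('#' if (p.max()-p.min()<25) else '.' for p in w[y]))
print(u-r, [proj(s,[.4713,-.0395,z]) for z in (.002,.013,.024,.05)],[proj(s,[.4715,-.0407,z]) for z in (.013,.05)])
E
```

```text
brass 692 [310.16738921 163.09922929] [0.54718766 0.21770071 0.074     ]
rim [0.54773862 0.21716409] 0.030032810151631915 2733
196 ................................
197 ................................
198 ................................
199 ................................
200 ..........#.....................
201 ........#######.................
202 ........#############...........
203 ........#################.......
204 ........##################......
205 ........#################.......
206 ........#################.......
207 ........#################.......
208 ........#################.......
209 .......##################.......
210 .......###################......
211 .......###################......
212 .......###################......
213 ......####################......
214 ......####################......
215 ......####################......
216 .......####################.....
217 .......####################.....
218 ........####################....
219 ......#.###################.....
220 .....##################.........
221 .....###...##########...........
222 #...##.........###.#............
223 ##..............................
224 ................................
225 ................................
226 #...............................
227 #.#.............................
226 [array([241.47248606, 216.66704215]), array([241.47704045, 213.53916566]), array([241.48165119, 210.37258406]), array([241.49277948, 202.72986028])] [array([241.28848084, 213.78988641]), array([241.30024828, 202.97595002])]
```

Request:
play_rows:
  plan:
    - {"jaw": 255, "dp": [2, 3.5, 0], "turn": 0}
    - {"jaw": 255, "dp": [2, 3.5, -3], "turn": 0}
    - {"jaw": 255, "dp": [2, 3.5, -6], "turn": 0}
    - {"jaw": 255, "dp": [2, 3.5, -6], "turn": 0}
    - {"jaw": 255, "dp": [2, 3.5, -6], "turn": 0}

```text
t: 7.23
tool_pos: [0.5469, 0.217, 0.1349]
tool_rot: [180.0, -0.1, 172.1]
force: [0.2, -0.1, -0.5]
width: 0.0136
```

```bash
python3 - <<'E'
from station import env
from h import *
x=env.state(); print(x['tool_pos'],x['tool_rot'],x['force'])
s=env.snapshot("scene"); pickle.dump(s,open("pics/scene4.pkl","wb")); u,v,r=311,158,24
im=s["frame"]
for y in range(148,164): print(y,[int(im[y,q].astype(int).max()-im[y,q].min()) for q in range(297,325)])
p=x['tool_pos']; print(proj(s,[p[0],p[1],p[2]-.045]),proj(s,[p[0],p[1],.088]),proj(s,[.5475,.2174,.088]))
cv2.imwrite("pics/g4.png",cv2.resize(cv2.cvtColor(im,cv2.COLOR_RGB2BGR)[v-r:v+r,u-r:u+r],(580,580),interpolation=cv2.INTER_CUBIC))
E
```

```text
[0.54686537 0.21702756 0.13492969] [ 1.7997693e+02 -5.2814827e-02  1.7213401e+02] [ 0.2162417  -0.12385646 -0.50065251]
148 [83, 81, 80, 77, 83, 83, 85, 73, 33, 3, 8, 8, 6, 9, 6, 11, 8, 5, 4, 2, 7, 5, 16, 67, 66, 40, 25, 7]
149 [71, 76, 77, 85, 85, 85, 82, 69, 20, 1, 5, 5, 6, 8, 5, 7, 7, 6, 3, 3, 3, 3, 27, 81, 78, 56, 42, 36]
150 [45, 30, 49, 76, 80, 83, 86, 69, 16, 6, 6, 6, 6, 12, 7, 10, 12, 6, 3, 6, 6, 8, 39, 78, 82, 69, 66, 59]
151 [91, 79, 59, 37, 31, 54, 76, 61, 16, 0, 7, 14, 6, 8, 8, 10, 7, 5, 3, 2, 4, 5, 38, 73, 83, 80, 74, 74]
152 [79, 80, 81, 81, 84, 52, 15, 6, 5, 4, 5, 7, 3, 7, 11, 10, 7, 3, 5, 4, 2, 9, 53, 83, 84, 82, 84, 84]
153 [86, 77, 86, 81, 78, 70, 14, 2, 4, 3, 5, 4, 7, 8, 9, 5, 6, 8, 3, 9, 2, 7, 46, 79, 81, 83, 83, 86]
154 [70, 77, 79, 87, 81, 52, 11, 6, 11, 7, 3, 4, 4, 2, 8, 7, 3, 4, 4, 2, 6, 1, 19, 75, 85, 86, 84, 84]
155 [66, 50, 61, 81, 74, 23, 6, 8, 4, 7, 4, 6, 4, 3, 2, 9, 4, 9, 5, 4, 2, 3, 11, 69, 86, 86, 86, 82]
156 [63, 38, 50, 72, 57, 15, 3, 5, 8, 4, 5, 7, 3, 8, 7, 4, 4, 5, 3, 6, 7, 3, 16, 72, 85, 82, 80, 87]
157 [84, 80, 74, 59, 36, 7, 8, 2, 4, 7, 7, 5, 3, 5, 3, 6, 1, 5, 7, 3, 6, 7, 16, 32, 49, 62, 74, 79]
158 [72, 78, 77, 35, 16, 8, 6, 8, 1, 3, 6, 4, 6, 7, 4, 3, 7, 3, 1, 4, 3, 3, 28, 73, 62, 51, 33, 33]
159 [88, 67, 14, 5, 8, 9, 4, 5, 10, 9, 4, 2, 8, 6, 4, 6, 6, 6, 7, 4, 6, 5, 9, 21, 58, 82, 89, 82]
160 [75, 41, 7, 12, 9, 6, 4, 3, 2, 2, 7, 4, 7, 4, 3, 1, 2, 4, 7, 8, 5, 3, 16, 14, 11, 55, 83, 92]
161 [67, 30, 9, 15, 11, 7, 7, 2, 6, 4, 7, 3, 4, 3, 5, 5, 3, 4, 6, 6, 4, 8, 15, 14, 13, 11, 60, 78]
162 [50, 28, 9, 12, 10, 6, 3, 6, 4, 7, 3, 3, 9, 2, 4, 3, 5, 2, 8, 4, 5, 5, 14, 14, 17, 9, 51, 91]
163 [56, 28, 4, 10, 14, 9, 7, 7, 0, 3, 4, 29, 21, 17, 11, 16, 8, 6, 6, 4, 7, 3, 12, 15, 13, 14, 41, 69]
[310.53517402 158.60303121] [310.46668116 159.15912964] [310.71152401 159.16892998]
```

View pics/g4.png

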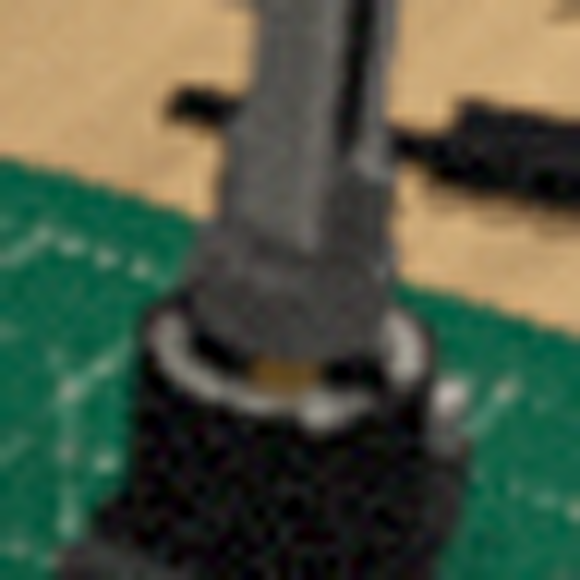

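The cap plug spans crop x≈190–385 and the rim/tube ≈140–432, so they are centred within about 1 mm, and the brass contact is visible at (285,375). I'll lower in small steps and watch the force.

Request:
play_rows:
  plan:
    - {"jaw": 255, "dp": [0.7, -0.8, 0], "turn": 0}
    - {"jaw": 255, "dp": [0.7, -0.8, -3], "turn": 0}
    - {"jaw": 255, "dp": [0.7, -0.8, -5], "turn": 0}
    - {"jaw": 255, "dp": [0.7, -0.8, -6], "turn": 0}
    - {"jaw": 255, "dp": [0.7, -0.8, -7], "turn": 0}
    - {"jaw": 255, "dp": [0.7, -0.8, -8], "turn": 0}
    - {"jaw": 255, "dp": [0.7, -0.8, -8], "turn": 0}

```text
t: 7.87
tool_pos: [0.5476, 0.2163, 0.1269]
tool_rot: [180.0, -0.1, 172.1]
force: [-0.5, -0.2, -0.8]
width: 0.0135
```

Request:
play_rows:
  plan:
    - {"jaw": 255, "dp": [0, 0, -1], "turn": 0}
    - {"jaw": 255, "dp": [0, 0, -2], "turn": 0}
    - {"jaw": 255, "dp": [0, 0, -3], "turn": 0}
    - {"jaw": 255, "dp": [0, 0, -3], "turn": 0}

```text
t: 8.2
tool_pos: [0.5476, 0.2163, 0.1238]
tool_rot: [180.0, -0.0, 172.1]
force: [-0.4, -0.7, 2.1]
width: 0.0138
```

Request:
play_rows:
  plan:
    - {"jaw": 255, "dp": [0, 0, -1], "turn": 0}
    - {"jaw": 255, "dp": [0, 0, -2], "turn": 0}
    - {"jaw": 255, "dp": [0, 0, -3], "turn": 0}
    - {"jaw": 255, "dp": [0, 0, -4], "turn": 0}
    - {"jaw": 255, "dp": [0, 0, -4], "turn": 0}

```text
t: 8.62
tool_pos: [0.5476, 0.2163, 0.1196]
tool_rot: [180.0, -0.1, 172.1]
force: [-0.6, 0.1, 1.8]
width: 0.0137
```

Request:
play_rows:
  plan:
    - {"jaw": 255, "dp": [0, 0, -1], "turn": 0}
    - {"jaw": 255, "dp": [0, 0, -2], "turn": 0}
    - {"jaw": 255, "dp": [0, 0, -3], "turn": 0}
    - {"jaw": 255, "dp": [0, 0, -4], "turn": 0}
    - {"jaw": 255, "dp": [0, 0, -4], "turn": 0}

```text
t: 9.03
tool_pos: [0.5477, 0.2163, 0.1155]
tool_rot: [180.0, -0.1, 172.1]
force: [-0.4, -0.5, 3.1]
width: 0.014
```

Request:
play_rows:
  plan:
    - {"jaw": 255, "dp": [0, 0, -0.5], "turn": 0}
    - {"jaw": 255, "dp": [0, 0, -1], "turn": 0}
    - {"jaw": 255, "dp": [0, 0, -1], "turn": 0}
    - {"jaw": 255, "dp": [0, 0, -1], "turn": 0}

```text
t: 9.37
tool_pos: [0.5476, 0.2163, 0.1145]
tool_rot: [180.0, -0.1, 172.1]
force: [-0.9, -0.4, 2.1]
width: 0.0135
```

Request:
play_rows:
  plan:
    - {"jaw": 255, "dp": [0, 0, -0.5], "turn": 0}
    - {"jaw": 255, "dp": [0, 0, -1], "turn": 0}
    - {"jaw": 255, "dp": [0, 0, -1], "turn": 0}
    - {"jaw": 255, "dp": [0, 0, -1], "turn": 0}

```text
t: 9.7
tool_pos: [0.5477, 0.2164, 0.1139]
tool_rot: [180.0, -0.0, 172.1]
force: [-1.9, -1.9, 10.1]
width: 0.0138
```

The floor was reached at TCP z≈0.114, with 10 N. I'll ease up about 1 mm into the middle of the track and start the twist.

Request:
play_rows:
  plan:
    - {"jaw": 255, "dp": [0, 0, 0.6], "turn": 0}
    - {"jaw": 255, "dp": [0, 0, 1], "turn": 0}
    - {"jaw": 255, "dp": [0, 0, 1], "turn": -3}
    - {"jaw": 255, "dp": [0, 0, 1], "turn": -6}
    - {"jaw": 255, "dp": [0, 0, 1], "turn": -9}
    - {"jaw": 255, "dp": [0, 0, 1], "turn": -12}
    - {"jaw": 255, "dp": [0, 0, 1], "turn": -15}
    - {"jaw": 255, "dp": [0, 0, 1], "turn": -15}

```text
t: 10.37
tool_pos: [0.5479, 0.2165, 0.115]
tool_rot: [180.0, -0.0, 157.0]
force: [0.6, -1.1, 3.5]
width: 0.0136
```

```bash
python3 -c "
from station import env
x=env.state(); print(x['qpos'],x['tool_pos'],x['tool_rot'],x['force'],x['moment'])"
```

```text
[ 12.86911722  33.90022558 -53.91997357 106.64629874  32.71219279
  56.42246457  11.59639395] [0.54786558 0.21647982 0.11502053] [ 1.79955503e+02 -1.25206607e-02  1.56987377e+02] [ 0.56236683 -1.05823024  3.54553169] [ 0.08832661 -0.11852977 -0.04805437]
```

The cap turned 15° with no resistance, so the lugs are under the rim. I'll continue to the half-way mark.

Request:
play_rows:
  plan:
    - {"jaw": 255, "dp": [0, 0, 0], "turn": -4}
    - {"jaw": 255, "dp": [0, 0, 0], "turn": -8}
    - {"jaw": 255, "dp": [0, 0, 0], "turn": -12}
    - {"jaw": 255, "dp": [0, 0, 0], "turn": -16}
    - {"jaw": 255, "dp": [0, 0, 0], "turn": -20}
    - {"jaw": 255, "dp": [0, 0, 0], "turn": -24}
    - {"jaw": 255, "dp": [0, 0, 0], "turn": -27}
    - {"jaw": 255, "dp": [0, 0, 0], "turn": -30}
    - {"jaw": 255, "dp": [0, 0, 0], "turn": -30}
    - {"jaw": 255, "dp": [0, 0, 0], "turn": -30}

```text
t: 11.2
tool_pos: [0.548, 0.2166, 0.1151]
tool_rot: [179.9, 0.0, 127.2]
force: [0.4, 0.6, 2.8]
width: 0.0135
```

```bash
python3 - <<'E'
from station import env
from h import *
x=env.state(); print(x['tool_pos'],x['tool_rot'],x['force'],x['moment'],x['width'])
c=[]
for n,(u,v) in(("scene",(311,158)),("top",(175,171))):
    s=env.snapshot(n); r=24
    c.append(cv2.resize(cv2.cvtColor(s["frame"],cv2.COLOR_RGB2BGR)[v-r:v+r,u-r:u+r],(400,400),interpolation=cv2.INTER_CUBIC))
cv2.imwrite("pics/g5.png",np.hstack(c))
E
```

```text
[0.54799802 0.21657071 0.11510904] [1.79938492e+02 4.05140310e-04 1.27155612e+02] [0.35322336 0.59687262 2.82333577] [-0.01928423 -0.24131122 -0.00118093] 0.013454517047233654
```

View pics/g5.png

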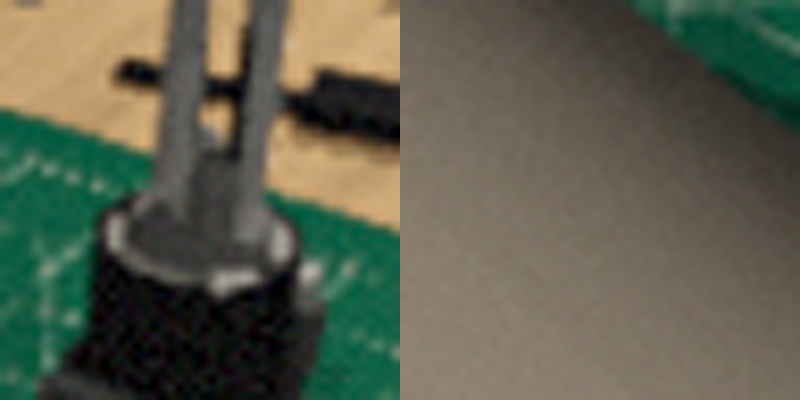

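The cap sits deep in the rim. The bar's near end is at (215,170) and the near rib at about (235,282). I'll check the rib angle numerically from the scene image, as a second measurement.

```bash
python3 - <<'E'
from h import *
from station import env
s=env.snapshot("scene"); c=np.array([.5477,.2172])
for a in(-43,-48,-53,-58): 
    d=np.array([np.cos(np.radians(a)),np.sin(np.radians(a))]); p=proj(s,[*(c+.035*d),.082]); print(a,p,(p-[287,134])*400/48)
u,v,r=311,158,24;K=6
for nm,q in(("now",s),("t0",pickle.load(open("pics/scene0.pkl","rb")))):
    w=cv2.resize(q["frame"][v-r:v+r,u-r:u+r],None,fx=K,fy=K,interpolation=cv2.INTER_CUBIC).astype(int)
    for th in(150,185):
        m=((w.min(2)>th)&(w.max(2)-w.min(2)<50)); m[:168]=0; m[:,230:]=0
        n,l,st,ct=cv2.connectedComponentsWithStats(m.astype(np.uint8))
        for i in range(1,n):
            if st[i,4]>25:
                g=(ct[i]+.5)/K-.5+[u-r,v-r]; p=ray(s,*g,.081)[:2]-c; print(nm,th,st[i],g,np.degrees(np.arctan2(p[1],p[0])),np.linalg.norm(p))
E
```

```text
-43 [314.82895117 166.82903325] [231.90792642 273.57527705]
-48 [313.84303367 166.91897729] [223.69194722 274.32481076]
-53 [312.83049261 166.96228322] [215.25410504 274.68569346]
-58 [311.79961247 166.95855646] [206.66343729 274.65463719]
now 150 [219 192   9   8  48] [323.70138889 166.11805556] -4.3692439821217794 0.045069960400179646
t0 150 [ 80 168  30  28 246] [301.97696477 163.92344173] -115.61401225035041 0.03230034173802992
t0 150 [197 168   9  16 124] [320.1155914  162.79032258] 16.41580976612125 0.029153420676384937
t0 150 [120 197  14   5  53] [307.60534591 166.76257862] -78.11798436510472 0.03498464029018792
t0 150 [155 197  26   9 127] [314.3011811  167.04658793] -45.115510134742124 0.034330795790993206
```

The top view gives -8° for both slots and about -52.7° for the ribs, while the scene blob suggests -45°, possibly because of highlights. One more crop of the unobstructed first scene picture, with candidate directions marked, should settle it.

```bash
python3 - <<'E'
from h import *
s=pickle.load(open("pics/scene0.pkl","rb")); c=np.array([.5477,.2172]); u,v,r=311,163,18; K=580/36
a=cv2.resize(cv2.cvtColor(s["frame"],cv2.COLOR_RGB2BGR)[v-r:v+r,u-r:u+r],(580,580),interpolation=cv2.INTER_CUBIC)
for A,col in((-53,(0,0,255)),(-45,(255,255,0)),(127,(0,0,255)),(135,(255,255,0)),(-8,(255,0,255)),(172,(255,0,255))):
    d=np.array([np.cos(np.radians(A)),np.sin(np.radians(A))])
    q=[tuple(((proj(s,[*(c+R*d),.08])-[u-r,v-r]+.5)*K).astype(int).tolist()) for R in(.042,.052)]
    cv2.line(a,q[0],q[1],col,2)
cv2.imwrite("pics/g6.png",a)
E
```

```text
(no output)
```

View pics/g6.png

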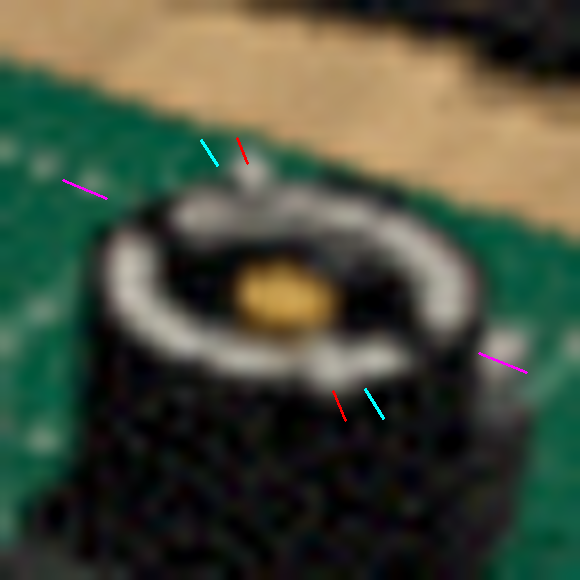

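The far rib at (253,172) and the near rib at (325,370) both line up with the red -53° marks, and the tool yaw is 127.2° (= -52.8°). Handing in.

```bash
python3 -c "
from station import env
x=env.state(); print(x['t'],x['tool_pos'],x['tool_rot'],x['force'],x['width']); print(env.hand_in())"
```

```text
11.35 [0.54799504 0.21654322 0.11503798] [ 1.79939968e+02 -1.67196992e-02  1.27100838e+02] [0.91073833 0.6645263  2.96579674] 0.013577436949575384
the job is handed in; nothing more can be done
None
```

I put the 50 mm cap into the lamp's socket, pressed it to the floor of the track and twisted it 45° clockwise. I handed the job in at 11.4 s with the cap still held at the 40 N grip setting.

- **Insertion:** The lugs went through the slots without resistance. The cap touched the track floor at 10 N, and I raised it about 1 mm before twisting.
- **Final state:** The tool's yaw is 127.1°, against a rib direction of about 127°. The spring pushes back with about 3 N, and the grip opening is 13.6 mm on the 14 mm bar.
- **Catch:** It was never reached: the turn stopped at 45°, short of first touch at 63°. I felt no resistance on the way.
- **Disagreements:** The two cameras differed by 1–2 mm on the lamp's position. One scene-camera reading of the near rib said -45°, where the top view said -53°. A marked crop showed both ribs at -53°, so I put the -45° reading down to a highlight.
- **Not checked:** The arm hid the socket from the top camera at the end, so the final angle rests on the arm's own reading and the scene view. I also took no last picture of the other things on the bench, but the path stayed clear of them.

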